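# Load the drying dock with its three cartridges

## Robot

A 6-joint arm with a two-finger parallel gripper is mounted at the origin on the work surface. World frame = base frame: x ahead of the robot, y to its left, z up, the work surface at z = 0. Lengths are in mm, angles in degrees, forces in N, time in s.
With the tool pointing down it reaches from about 350 to 850 mm from the base axis. Payload 8.1 kg.
Tool frame: the origin (TCP) lies midway between the tips of the shut fingers; the grasp point (between the pads) lies 19 mm behind it (r.grasp_offset is the distance from the TCP to the grasp point, in mm); z points along the fingers, x is the direction in which the jaws open and shut, and the axes are right-handed (so a half turn about z gives the same grasp; the last joint's range is limited). The gripper opens to 85 mm and grips with 20 to 120 N. Pads are 22 mm wide; open, the fingers measure 114 mm over their backs; the gripper's body (76 mm by 85 mm) begins 54 mm behind the grasp point. The pads swing forward as they close: fully open they stand 13 mm farther back than shut.
Start: joints at [-77.831, 7.471, 85.268, -0, 87.261, -4.893], TCP at [176.071, -573.589, 231.292] pointing down, gripper open.
Joint ranges: [-169.43, 169.43], [-51.17, 129.36], [1.28, 143.12], [-76.62, 256.62], [0, 156.53], [-152.29, 152.29]. Speed limits (degrees/s): [136.94, 136.94, 159.86, 180, 180, 180].

## Interface

Orientations are given as [roll, pitch, yaw] about the fixed x, y, z axes, in that order (R = Rz(yaw) Ry(pitch) Rx(roll)).
In Python, from bench import r, optics, hand_in gives the robot as it stands.
- The arm moves only by the shell command python3 -m pendant 'ROWS' [FORCE]. ROWS is JSON, a list of rows, each a list of 5 numbers: the opening, from 0 (shut) to 1 (fully open), then the shift along the tool's x, y, z in mm, then the turn about the tool's z in degrees. A call has 1 to 10 rows; each row shifts and turns the commanded pose from where the row before left it, along the tool's axes as they then stand; what a row does not reach is not made up. A row lasts 1/10 s, in which the tool goes at most 50 mm and 8.59 degrees, less where a joint would pass 70% of its speed; a pose out of reach is approached as far as the arm can. A call with a gripper value outside its range is refused whole. The fingers move at their own pace and stop on an object; FORCE is the grip in N (left out, the last holds). Time passes only in rows, so rows that do not move let the fingers close. It gives the time, the measured TCP pose, the force and the opening at its end, in the units of the state.
- r.sense(): the state, without advancing time (a new reading comes with each control period).
- optics.snapshot(name): name is "scene" or "top"; returns (picture, depth): 420x560x3 uint8, blue, green, red; 420x560 float32, mm along the optical axis (not along the pixel's ray), 0 where there is no reading.
- optics.camera_params(name): a dict with "camera_matrix" (3x3 intrinsics, pixels), "eye" and "orientation" of the camera in the world. Camera axes: x right, y down, z forward; pixel columns grow to the right and rows downward; lengths in mm; the calibration is good to about 2 mm. A picture is of the moment at which its call begins. camera_params takes no time and is no camera call.
- hand_in(): hands the job in, once; it reports no verdict.
Trained networks look in the newest picture that a camera, given by its name, has taken for a name from the list of things; names that differ only in an ending like _2 or _b are one class to them, and where a whole thing is asked for, a point or a joint stands for the part that bears it (a point fixed in the world has none). Each returns a list of dicts, best first, with "score" (0 to 1); they miss things now and then, are a little off and sometimes report something else, mostly with a low value. They report only what shows in the picture. A call takes as long as a camera call. They do not tell look-alikes from the thing itself.
- optics.search_frame(camera, query): "at" ([x, y, z] in mm, in world coordinates, good to about 4 mm: the middle of the surface that is visible of it).
The state is a dict: "time": time; "joint_pos": joint angles; "qd": joint speeds; "joint_efforts": joint torques, N m; "tool_pos": TCP position; "tcp_rot": TCP orientation; "ft_force": force on the tool from outside, world axes, zero at the start; "wrist_torque": the same for the moment, N m; "finger_gap": finger opening in mm.
Only numpy, scipy, OpenCV 4.12 (cv2) and the standard library are available. Lean on these libraries where they do the work, as an engineer would, in place of code of your own. Each camera call takes 0.05 s, during which the arm holds its last target. There are 200 camera calls.

## Task

Drop the three upright grey drying cartridges into the sloping pockets of the black drying dock, each into the pocket that matches its width. In every pocket a stiff seat plate stands raised at first, so press each cartridge down past that first resistance until it is firmly home on the hard floor of its pocket. Leave everything else on the bench where it is.

Things in the scene. Friction and masses are not known exactly. Their poses are not given: they have to be found in the camera images.
- cart_slim: the slim drying cartridge: upright grey plastic box with dark vent slots low on its two broad faces, 36 mm wide (its x) x 30 mm thick (its y) x 100 mm tall (z), about 150 g. All three are alike but for their width. Origin: centre of the underside; z up. Turning it half round makes no difference.
- cart_mid: the mid drying cartridge: upright grey plastic box with dark vent slots low on its two broad faces, 48 mm wide (its x) x 30 mm thick (its y) x 100 mm tall (z), about 150 g. All three are alike but for their width. Origin: centre of the underside; z up. Turning it half round makes no difference.
- cart_wide: the wide drying cartridge: upright grey plastic box with dark vent slots low on its two broad faces, 60 mm wide (its x) x 30 mm thick (its y) x 100 mm tall (z), about 150 g. All three are alike but for their width. Origin: centre of the underside; z up. Turning it half round makes no difference.
- home_slim (a point): centre of the slim cartridge's underside when fully home, in the left (+y) pocket of the dock. The pocket is 39 mm along x by 33 mm along y. z points out along the pocket's axis, leaning 30 degrees from vertical away from the robot; x points to the robot and 30 degrees upward; y along the row. Block face 49 mm, collar rim 57 mm out along z.
- home_mid (a point): centre of the mid cartridge's underside when fully home, in the right (-y) pocket of the dock. The pocket is 51 mm along x by 33 mm along y. z points out along the pocket's axis, leaning 30 degrees from vertical away from the robot; x points to the robot and 30 degrees upward; y along the row. Block face 49 mm, collar rim 57 mm out along z.
- home_wide (a point): centre of the wide cartridge's underside when fully home, in the middle pocket of the dock. The pocket is 63 mm along x by 33 mm along y. z points out along the pocket's axis, leaning 30 degrees from vertical away from the robot; x points to the robot and 30 degrees upward; y along the row. Block face 49 mm, collar rim 57 mm out along z.
- rack: the dock's sloping black block, 86 x 273 mm, pockets 85 mm apart, each mouth with a metal collar flaring 7 mm at 45 degrees; axes as at the home points. A steel seat plate in each pocket starts 8 to 18 mm above home (unknown, differs), needs about 7 N to slide, stays where pushed, and stops hard at home; a cartridge's weight does not move it. Origin: pocket floor, mid row.
- dock: the drying dock's low black base, fixed: 310 mm along y, 26 mm tall, from 80 mm beyond its origin (away from the robot) to 130 mm on the robot side. It carries the sloping block (collars up to about 130 mm above the table); on the robot side a grey fan box 56 mm high. Origin: under the block at table height; z up, x towards the robot, y along the row.
- tub: bystander, to be left alone: white tub of wipes with a red lid, 100 mm across, 160 tall; origin at the centre of its underside
- duster: bystander, to be left alone: white spray can with a black cap, 60 mm across, 190 tall; origin at the centre of its underside
- jar: bystander, to be left alone: small glass jar, 36 mm across, 50 tall; origin at the centre of its underside
- mould_box: bystander, to be left alone: small white box with a blue lid, 57 x 42 x 29 mm; origin at the centre of its underside
- brush: bystander, to be left alone: small brush, 150 mm, lying; origin at its underside, x along it
- driver: bystander, to be left alone: screwdriver, 160 mm, lying; origin at its underside, x along it
- cup: bystander, to be left alone: white cup, 72 mm across, 80 tall; origin at the centre of its underside
There are look-alikes about, which are no part of the job. What is shaped like the cart_slim but orange is not meant.

How it is judged:
By the outcome, as a careful person would: the job done as asked, in the order asked, and still so for the second after the job is handed in, with the robot touching nothing.
It also fails if it takes over 72 s, if anything falls off the work surface, if the arm or the gripper's body presses on something with over 40 N, if the wrist force passes 120 N, or if a joint passes its speed limit or range.

## Working session

There is one attempt and no reset: what is moved stays moved. The work goes in short steps, Python scripts to look and compute and a shell command to move; the robot and the scene stay as the last step left them, time stands still between calls to the robot, and variables do not carry over. Pictures are saved under pics/ and viewed, about 8 in all and at most 12, crops included, and the job is handed in when it is done.

```bash
ls; mkdir -p pics; python3 - <<'E'
from bench import r, optics
import cv2,numpy as np
for n in("scene","top"):
    p,d=optics.snapshot(n); cv2.imwrite(f"pics/{n}0.png",p); np.save(f"pics/{n}0.npy",d)
    c=optics.camera_params(n); print(n,c)
    for q in("cart_slim","cart_mid","cart_wide","rack","dock"):
        print(q,[(np.round(x["at"]),round(x["score"],2)) for x in optics.search_frame(n,q)][:4])
s=r.sense();print(s)
E
```

```text
pics
scene {'camera_matrix': array([[515.1755806 ,   0.        , 272.38696578],
       [  0.        , 515.1755806 , 206.88354803],
       [  0.        ,   0.        ,   1.        ]]), 'eye': array([1425.82379164,  646.5739363 ,  860.60117143]), 'orientation': array([-126.37192342,    0.73730276,  125.09342832])}
cart_slim [(array([ 512., -278.,   58.]), 0.87), (array([ 591., -265.,   82.]), 0.63)]
cart_mid [(array([ 495., -102.,   59.]), 0.9)]
cart_wide [(array([ 670., -170.,   62.]), 0.73)]
rack [(array([478., 179.,  94.]), 0.9)]
dock [(array([491., 192.,  66.]), 0.85)]
top {'camera_matrix': array([[402.42121793,   0.        , 285.44184044],
       [  0.        , 402.42121793, 208.29998769],
       [  0.        ,   0.        ,   1.        ]]), 'eye': array([ 477.71722798,   13.6799991 , 1297.53767083]), 'orientation': array([-176.70473284,   -0.80069392,  -91.6094204 ])}
cart_slim [(array([ 576., -268.,  105.]), 0.72), (array([ 501., -278.,   99.]), 0.68)]
cart_mid [(array([598., 455., 121.]), 0.7), (array([ 474., -104.,   98.]), 0.54)]
cart_wide [(array([ 654., -178.,   97.]), 0.64)]
rack [(array([460., 165.,  99.]), 0.69)]
dock [(array([428., 154.,  62.]), 0.59)]
{'time': 0.6, 'joint_pos': array([-7.78307514e+01,  7.46969681e+00,  8.52677081e+01,  1.78446517e-04,
        8.72614485e+01, -4.89205863e+00]), 'qd': array([ 0.067811  , -0.00149325,  0.06286764,  0.17555198, -0.00556757,
       -0.03254953]), 'joint_efforts': array([-1.57148679e-03, -5.68958223e+01, -5.00597119e+01, -4.77136673e-04,
        1.58769224e-03,  4.73156661e-06]), 'tool_pos': array([ 176.07064929, -573.59089879,  231.3084349 ]), 'tcp_rot': array([-1.79999920e+02, -1.15763106e-03, -7.29387013e+01]), 'ft_force': array([-0.09908711,  0.22760423,  0.33295296]), 'wrist_torque': array([-0.00884432,  0.05684213, -0.02724354]), 'finger_gap': 85.40335434942739}
```

View pics/scene0.png

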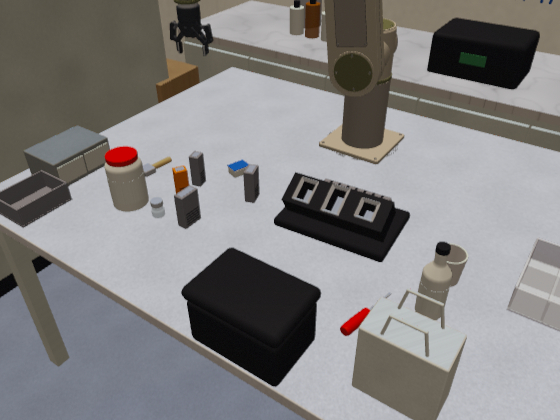

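View pics/top0.png

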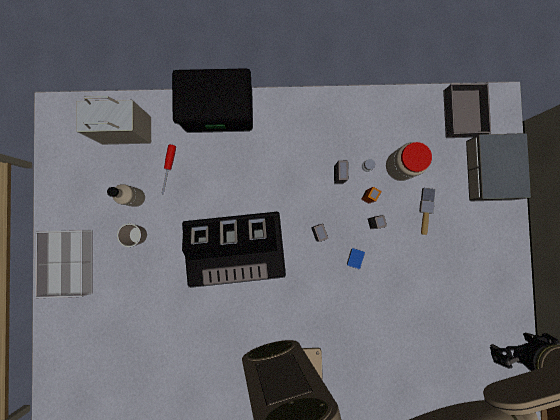

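The scene view shows three grey carts (197,168; 251,183; 187,207), the orange decoy (180,180) and the dock (345,212). The top view shows slim (377,222), mid (320,232), wide (342,171) and the dock (233,248), whose pockets run slim, wide, mid from left to right. Next I'll measure poses from the point clouds.

```bash
cat > h.py <<'E'
import numpy as np,cv2
from scipy.spatial.transform import Rotation as R
from bench import r,optics
def cam(n):
    c=optics.camera_params(n); return c["camera_matrix"],R.from_euler('xyz',c["orientation"],degrees=True).as_matrix(),c["eye"]
def cloud(n,d):
    K,M,e=cam(n); v,u=np.mgrid[:d.shape[0],:d.shape[1]]
    P=np.stack([(u-K[0,2])*d/K[0,0],(v-K[1,2])*d/K[1,1],d],-1)@M.T+e
    P[d<=0]=np.nan; return P
def proj(n,X):
    K,M,e=cam(n); q=(np.asarray(X)-e)@M@K.T; return q[...,:2]/q[...,2:]
def ortho(n,p,o,ax,ay,nx,ny,s):
    # image rows along ax, cols along ay (mm range +-nx,+-ny), s px/mm
    i,j=np.mgrid[:int(2*nx*s),:int(2*ny*s)]
    X=o+(i/s-nx)[...,None]*ax+(j/s-ny)[...,None]*ay
    m=proj(n,X).astype(np.float32); return cv2.remap(p,m[...,0],m[...,1],cv2.INTER_CUBIC)
E
python3 - <<'E'
from h import *
C={n:cloud(n,np.load(f"pics/{n}0.npy")) for n in("scene","top")}
for n,P in C.items():
    z=P[...,2]; m=(abs(P[...,0]-550)<250)&(abs(P[...,1]+0)<320)
    print(n,"table z",np.nanmedian(z[m&(abs(z)<15)]))
    for k,c in dict(slim=(503,-278),mid=(478,-103),wide=(656,-176)).items():
        m=(abs(P[...,0]-c[0])<40)&(abs(P[...,1]-c[1])<40)&(z>93)&(z<108)
        Q=P[m]; 
        if len(Q)<5: print(k,len(Q));continue
        print(k,len(Q),cv2.minAreaRect(Q[:,:2].astype(np.float32)),Q.mean(0).round(1))
        m=(np.hypot(P[...,0]-c[0],P[...,1]-c[1])<45)&(z>15)&(z<90)
        Q=P[m]; print('   sides',len(Q),cv2.minAreaRect(Q[:,:2].astype(np.float32)))
    # face plane of block
    m=(P[...,0]>400)&(P[...,0]<540)&(abs(P[...,1]-165)<150)&(z>70)&(z<140)
    Q=P[m]; best=0
    rng=np.random.default_rng(0)
    for _ in range(2000):
        a=Q[rng.choice(len(Q),3)]; w=np.cross(a[1]-a[0],a[2]-a[0]); w/=np.linalg.norm(w)+1e-9; w*=np.sign(w[2])
        if abs(np.degrees(np.arccos(w[2]))-30)>6: continue
        i=abs((Q-a[0])@w)<2
        if i.sum()>best: best=i.sum();I=i
    F=Q[I]; c=F.mean(0); w=np.linalg.svd(F-c)[2][2]; w*=np.sign(w[2]); print("plane",len(Q),len(F),c,w,np.degrees(np.arctan2(w[1],w[0])),np.degrees(np.arccos(w[2])))
    # base rect
    m=(P[...,0]>300)&(P[...,0]<640)&(abs(P[...,1]-165)<200)&(z>20)&(z<32)
    Q=P[m]; print("base",len(Q),cv2.minAreaRect(Q[:,:2].astype(np.float32)),np.median(Q[:,2]))
    m=(P[...,0]>300)&(P[...,0]<420)&(abs(P[...,1]-165)<200)&(z>50)&(z<62)
    Q=P[m]; print("fan",len(Q),cv2.minAreaRect(Q[:,:2].astype(np.float32)))
E
```

```text
scene table z 0.33554739595058436
slim 87 ((497.7442321777344, -287.4093322753906), (41.466957092285156, 30.868408203125), 6.951064109802246) [ 502.6 -286.4   99.1]
   sides 319 ((503.6449279785156, -278.99658203125), (31.318490982055664, 47.68619155883789), 66.5869140625)
mid 128 ((472.6016540527344, -108.76837158203125), (52.661102294921875, 30.68842124938965), 17.55206298828125) [ 475.9 -106.7   99.6]
   sides 331 ((473.99005126953125, -108.3165283203125), (55.853599548339844, 31.748912811279297), 19.027925491333008)
wide 198 ((658.3328247070312, -182.03231811523438), (33.5755500793457, 62.688438415527344), 87.97415924072266) [ 660.1 -179.6   99.2]
   sides 545 ((658.4746704101562, -181.0821990966797), (34.53102493286133, 63.205413818359375), 89.04391479492188)
plane 3592 1399 [479.05637608 174.22572438 104.43557147] [0.50399278 0.04112733 0.86272813] 4.66517197340827 30.375709059131466
base 2154 ((427.1654052734375, 160.52975463867188), (215.9674530029297, 308.58233642578125), 4.424766540527344) 26.077736716627157
fan 190 ((337.1413879394531, 153.98085021972656), (21.908781051635
[... 489 characters left out ...]
, -94.73147583007812), (21.95054054260254, 53.56882858276367), 79.94117736816406)
wide 196 ((655.7239990234375, -179.70774841308594), (28.370832443237305, 57.99309158325195), 87.85606384277344) [ 655.3 -179.6   99.3]
   sides 92 ((650.4619750976562, -168.69293212890625), (64.45149230957031, 26.056299209594727), 26.395437240600586)
plane 3023 1077 [475.19046158 170.72786292 107.02048792] [0.49234167 0.03583906 0.86966387] 4.163392307361384 29.58039775164175
base 2047 ((427.01055908203125, 161.39686584472656), (209.25521850585938, 308.98974609375), 4.343271255493164) 25.87313719174267
fan 1065 ((368.3373107910156, 155.6397705078125), (81.64503479003906, 214.66490173339844), 4.3637566566467285)
```

```bash
cat >> h.py <<'E'
YAW=np.radians(4.35); L=np.array([np.cos(YAW),np.sin(YAW),0]); Y=np.array([-np.sin(YAW),np.cos(YAW),0]); U=np.array([0,0,1.])
ZH=.5*L+np.sqrt(.75)*U; XH=-np.sqrt(.75)*L+.5*U
E
python3 - <<'E'
from h import *
out=[]
for n in("scene","top"):
    P=cloud(n,np.load(f"pics/{n}0.npy")); p=cv2.imread(f"pics/{n}0.png")
    o=np.array([452,163,0.])
    m=(P[...,0]>390)&(P[...,0]<560)&(abs(P[...,1]-165)<150)&(P[...,2]>60)&(P[...,2]<145)
    Q=P[m]-o; a=Q@ZH; h,e=np.histogram(a,np.arange(60,130,2)); print(n,dict(zip(e.astype(int),h)))
    for k in (90,100): pass
    i=(a>a.max()-500); 
    peak=e[h.argmax()]+1; f=abs(a-peak)<2.5; off=np.median(a[f]); B=np.c_[Q[f]@XH,Q[f]@Y]
    print("face off",off,cv2.minAreaRect(B.astype(np.float32)),np.percentile(B,[1,99],axis=0))
    for d in(0,8):
        out.append(ortho(n,p,o+(off+d)*ZH,-XH,Y*-1,70,160,2.4)[:,:768])
cv2.imwrite("pics/orth0.png",cv2.resize(np.vstack(out),None,fx=.95,fy=.44)) if 0 else None
a=[cv2.resize(x,(400,175*1)) for x in out]
cv2.imwrite("pics/orth0.png",np.vstack([np.hstack([cv2.resize(out[1],(768,290))]),cv2.resize(out[3],(768,290))]))
E
```

```text
scene {np.int64(60): np.int64(39), np.int64(62): np.int64(56), np.int64(64): np.int64(67), np.int64(66): np.int64(90), np.int64(68): np.int64(55), np.int64(70): np.int64(22), np.int64(72): np.int64(23), np.int64(74): np.int64(35), np.int64(76): np.int64(49), np.int64(78): np.int64(51), np.int64(80): np.int64(57), np.int64(82): np.int64(50), np.int64(84): np.int64(49), np.int64(86): np.int64(58), np.int64(88): np.int64(56), np.int64(90): np.int64(62), np.int64(92): np.int64(74), np.int64(94): np.int64(59), np.int64(96): np.int64(59), np.int64(98): np.int64(124), np.int64(100): np.int64(312), np.int64(102): np.int64(649), np.int64(104): np.int64(736), np.int64(106): np.int64(476), np.int64(108): np.int64(238), np.int64(110): np.int64(151), np.int64(112): np.int64(73), np.int64(114): np.int64(20), np.int64(116): np.int64(3), np.int64(118): np.int64(0), np.int64(120): np.int64(0), np.int64(122): np.int64(0), np.int64(124): np.int64(0), np.int64(126): np.int64(0)}
face off 104.74263311131492 ((29.12924575805664, -2.032379150390625), (88.58702850341797, 274.4430236816406), 0.01277855318039
[... 531 characters left out ...]
92): np.int64(47), np.int64(94): np.int64(43), np.int64(96): np.int64(43), np.int64(98): np.int64(65), np.int64(100): np.int64(190), np.int64(102): np.int64(447), np.int64(104): np.int64(586), np.int64(106): np.int64(341), np.int64(108): np.int64(161), np.int64(110): np.int64(120), np.int64(112): np.int64(58), np.int64(114): np.int64(19), np.int64(116): np.int64(0), np.int64(118): np.int64(0), np.int64(120): np.int64(0), np.int64(122): np.int64(0), np.int64(124): np.int64(0), np.int64(126): np.int64(0)}
face off 104.77908120371359 ((30.34735107421875, 0.4154205322265625), (272.93072509765625, 89.12954711914062), 89.8653564453125) [[ -12.85423571 -133.91497812]
 [  73.25633542  134.69837349]]
```

View pics/orth0.png

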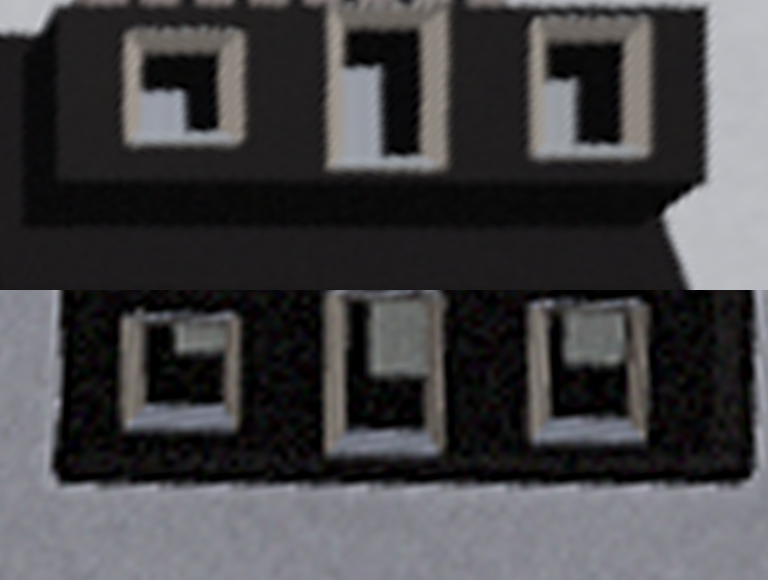

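Rim-plane crops: in the scene view the collars are centred at (184,87), (387,90) and (590,88). In the top view they are at (180,371), (383,375) and (588,372). That fixes the rack, and I can go for the slim cartridge.

```bash
cat >> h.py <<'E'
RACK=np.array([452,163,0.])+55.75*ZH+28.2*XH-.6*Y
PY=dict(slim=85,wide=0,mid=-85); W=dict(slim=36,mid=48,wide=60)
def to(target):
    s=r.sense(); M=R.from_euler('xyz',s["tcp_rot"],degrees=True).as_matrix()
    return (M.T@(np.asarray(target)-s["tool_pos"])).round(1)
def st():
    s=r.sense(); print("t",round(s["time"],2),s["tool_pos"].round(1),s["tcp_rot"].round(1),"F",s["ft_force"].round(1),"T",s["wrist_torque"].round(2),"gap",round(s["finger_gap"],1))
H=86; DZ=21  # grasp height on cartridge; TCP below grasp
def local(k,x,a): # grasp point at pocket-local (x, axial a) -> TCP
    return RACK+PY[k]*Y+x*XH+a*ZH-DZ*U
E
python3 -c "
from h import *
print(RACK)
for k in PY: print(k,'pry',local(k,43+W[k]/2,80).round(1),'mouth',local(k,0,62+H).round(1),'home',local(k,0,H).round(1))"
python3 -m pendant '[[1,0,0,0,7.1],[1,-22.6,-36.7,0,0],[1,-22.6,-36.7,0,0],[1,-22.6,-36.7,0,0],[1,-22.6,-36.7,0,0],[1,-22.6,-36.7,0,0],[1,-22.6,-36.7,0,0],[1,-22.6,-36.7,0,0],[1,-22.6,-36.7,0,0],[1,-22.6,-36.7,0,0]]' 30
python3 -m pendant '[[1,-22.6,-36.7,0,0],[1,0,0,0,0]]'
python3 -c "
from h import *
st(); print(to([498.5,-287,65]))"
```

```text
[455.48864574 162.66364102  62.38091626]
slim pry [436.3 246.4 141.2] mouth [522.8 253.  169.6] home [491.9 250.7 115.9]
wide pry [432.3 160.9 147.2] mouth [529.3 168.3 169.6] home [498.4 165.9 115.9]
mid pry [444.   76.5 144.2] mouth [535.7  83.5 169.6] home [504.8  81.2 115.9]
time: 1.6
tool_pos: [467.4, -314.8, 231.6]
tcp_rot: [-180.0, -0.0, -80.0]
ft_force: [1.0, -1.2, -0.3]
finger_gap: 85.0
time: 1.8
tool_pos: [501.7, -283.6, 231.3]
tcp_rot: [-179.9, 0.1, -79.8]
ft_force: [-1.1, 0.5, 0.2]
finger_gap: 85.3
t 1.8 [ 501.7 -283.6  231.3] [-1.799e+02  1.000e-01 -7.980e+01] F [-1.1  0.5  0.2] T [-0.04  0.06  0.02] gap 85.3
[  3.    4.  166.3]
```

```bash
python3 -m pendant '[[1,0,0,40,0],[1,0,0,40,0],[1,0,0,40,0],[1,0,0,30,0],[1,0,0,16,0],[1,0,0,0,0],[0,0,0,0,0],[0,0,0,0,0],[0,0,0,0,0],[0,0,0,0,0]]' 30
python3 -m pendant '[[0,0,0,0,0],[0,0,0,0,0]]'
python3 -c "
from h import *
st()
p,d=optics.snapshot('scene');cv2.imwrite('pics/g1.png',cv2.resize(p[110:260,130:310],None,fx=4,fy=4))"
```

```text
time: 2.8
tool_pos: [499.3, -288.2, 66.9]
tcp_rot: [-179.9, -0.1, -80.0]
ft_force: [-1.7, -0.7, 5.5]
finger_gap: 30.2
time: 3.0
tool_pos: [499.4, -288.3, 66.9]
tcp_rot: [-179.9, -0.1, -80.0]
ft_force: [-0.5, -0.8, 6.0]
finger_gap: 29.9
t 3.0 [ 499.4 -288.3   66.9] [-1.799e+02 -1.000e-01 -8.000e+01] F [-0.5 -0.8  6. ] T [ 0.03  0.09 -0.05] gap 29.9
```

View pics/g1.png

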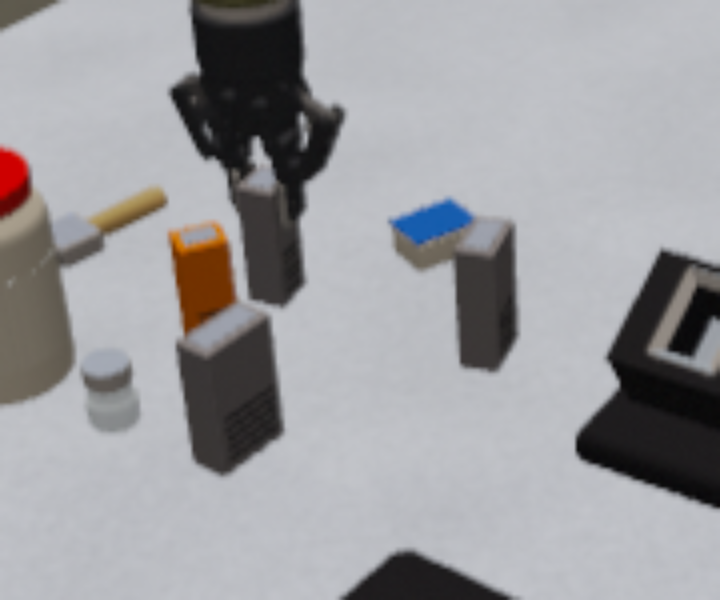

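```bash
python3 -m pendant '[[0,0,0,20,0],[0,0,0,-40,0],[0,0,0,-45,0],[0,0,0,-45,0],[0,0,0,-40,5.6],[0,-25,4,0,0],[0,-45,6.4,0,0],[0,-45,6.4,0,0],[0,-45,6.4,0,0],[0,-45,6.4,0,0]]' >/dev/null 2>&1 || true
python3 -c "
from h import *
st();print(to([381.5,242.2,240]))"
```

```text
t 4.05 [452.4 -83.7 215. ] [180.    0.  -85.7] F [ 1.5  1.  -2.5] T [ 0.03  0.01 -0.  ] gap 29.6
[-330.4   46.1  -24.8]
```

```bash
python3 -m pendant '[[0,-45,6.3,-5,0],[0,-45,6.3,-5,0],[0,-45,6.3,-5,0],[0,-45,6.3,-5,0],[0,-45,6.3,-5,0],[0,-45,6.3,0,0],[0,-40,5.8,0,0],[0,-20,2.5,0,0],[0,0,0,0,0],[0,0,0,0,0]]'
cat >> h.py <<'E'
def held(n="scene"):
    "points near tool below TCP: cartridge side cloud"
    s=r.sense();p,d=optics.snapshot(n);P=cloud(n,d);t=s["tool_pos"]
    q=(P-t)@np.stack([L,Y,U],1)   # lean dir, row dir, up, relative to TCP
    m=(abs(q[...,0])<75)&(abs(q[...,1])<19)&(q[...,2]>-100)&(q[...,2]<40)
    return p,P,q,m
E
python3 - <<'E'
from h import *
st()
for n in("scene","top"):
    p,P,q,m=held(n); Q=q[m]; print(n,len(Q),np.percentile(Q,[2,98],axis=0).round(1), "below -5:",np.percentile(Q[Q[:,2]<-25],[1,50,99],axis=0).round(1) if (Q[:,2]<-25).any() else '')
    if n=="scene":
        u,v=proj(n,r.sense()["tool_pos"]).astype(int); cv2.imwrite("pics/h1.png",cv2.resize(p[max(v-60,0):v+60,u-80:u+80],None,fx=5,fy=5))
E
```

```text
time: 5.05
tool_pos: [381.9, 240.2, 240.0]
tcp_rot: [180.0, -0.0, -85.5]
ft_force: [-0.1, -0.2, -1.9]
finger_gap: 30.1
t 5.05 [381.9 240.2 240. ] [180.   -0.  -85.5] F [-0.1 -0.2 -1.9] T [ 0.01  0.02 -0.04] gap 30.1
scene 499 [[-12.8 -16.7 -47.4]
 [ 18.2  17.3  37.7]] below -5: [[-18.4 -14.4 -50.7]
 [ 13.1   4.4 -37.2]
 [ 18.4  15.4 -25.5]]
top 28 [[ -6.4 -13.3 -47.7]
 [ 15.1   9.2  13.9]] below -5: [[-15.6 -13.1 -48.4]
 [ 12.1 -12.5 -34.5]
 [ 14.9  10.5 -25.8]]
```

View pics/h1.png

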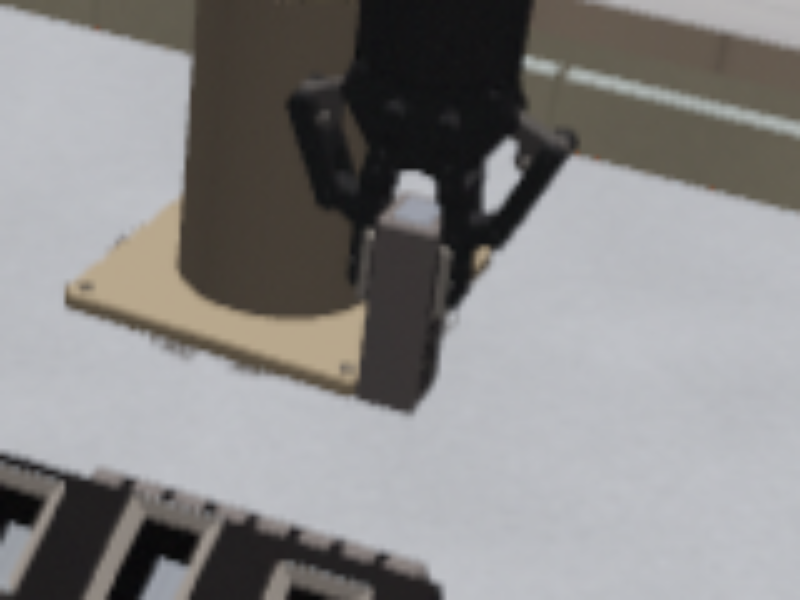

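```bash
python3 -m pendant '[[0,0,0,-0.5,0],[0,-1.5,0,35,0],[0,-0.5,0,40,0],[0,0,0,24,0],[0,0,-8,0,0],[0,0,-10,0,0],[0,0,-7,0,0],[0,0,-7,0,0],[0,0,0,0,0]]' 25
python3 -c "
from h import *
st();print(to([436.3,246.4,141.2]))"
python3 -m pendant '[[0,0,-7,0,0],[0,0,-7,0,0],[0,0,-7,0,0],[0,0,-7,0,0],[0,0,-3,0,0],[0,0,0,0,0]]'
python3 - <<'E'
from h import *
st(); print(to([436.3,246.4,141.2]))
p,P,q,m=held("scene"); u,v=proj("scene",r.sense()["tool_pos"]).astype(int); cv2.imwrite("pics/h2.png",cv2.resize(p[v-60:v+60,u-80:u+80],None,fx=5,fy=5))
Q=q[m];print(np.percentile(Q[Q[:,2]<-15],[1,50,99],axis=0).round(1))
E
```

```text
time: 6.05
tool_pos: [416.1, 244.8, 143.8]
tcp_rot: [-179.9, 0.0, -85.7]
ft_force: [-1.5, 0.4, -0.3]
finger_gap: 29.6
t 6.05 [416.1 244.8 143.8] [-179.9    0.   -85.7] F [-1.5  0.4 -0.3] T [-0.16  0.24 -0.  ] gap 29.6
[ -0.  -20.3   2.7]
time: 6.65
tool_pos: [444.9, 247.2, 142.1]
tcp_rot: [179.9, 0.0, -85.6]
ft_force: [-4.5, -0.6, -1.7]
finger_gap: 29.8
t 6.65 [444.9 247.2 142.1] [179.9   0.  -85.6] F [-4.5 -0.6 -1.7] T [-0.04  0.92  0.02] gap 29.8
[0.1 8.6 0.9]
[[-44.7 -18.9 -98. ]
 [ 11.7  -2.7 -51. ]
 [ 63.9  18.6 -15.8]]
```

View pics/h2.png

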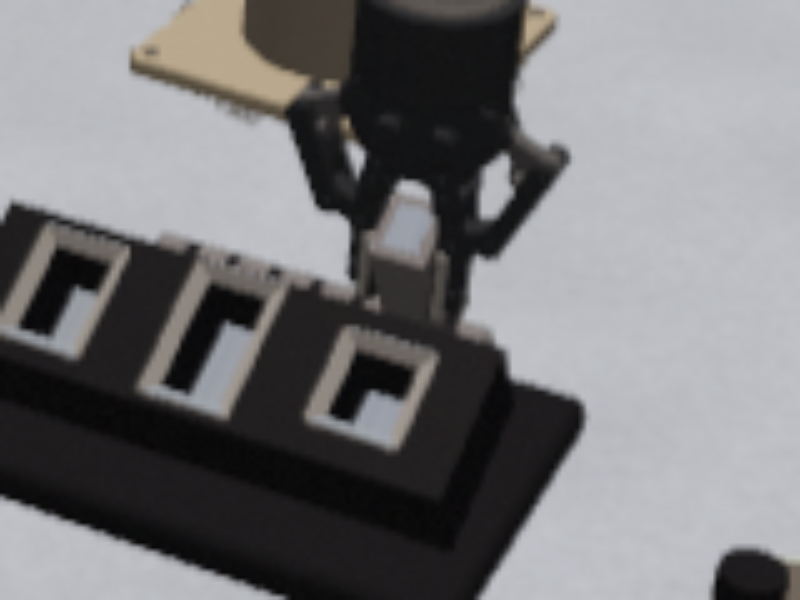

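```bash
python3 -m pendant '[[0,0,4,-6,0],[0,0,-8,-20,0],[0,0,-15,-26,0],[0,0,-10,-26,0],[0,0,-5,-10,0],[0,0,0,0,0],[0,0,0,0,0]]'
cat >> h.py <<'E'
def tilt(w):
    "far broad side of held cartridge from scene cloud: lean angle, and grasp-relative offsets"
    p,P,q,m=held("scene"); g=q[m]-[0,0,DZ]   # rel. grasp
    z=g[:,2]; best=None
    a=np.radians(np.arange(-10,50,.5)); res=[]
    for t in a:
        zz=np.array([np.sin(t),0,np.cos(t)]); xx=np.array([np.cos(t),0,-np.sin(t)])
        A=g@zz; X=g@xx; b=(A>-90)&(A<-25)&(abs(g[:,1])<13)&(X>0)&(X<w/2+12)
        res.append(max(((abs(X[b]-c)<1.2).sum(),c) for c in np.arange(w/2-10,w/2+10,.5))+(t,))
    n,c,t=max(res)
    zz=np.array([np.sin(t),0,np.cos(t)]); xx=np.array([np.cos(t),0,-np.sin(t)]); A=g@zz;X=g@xx
    k=(abs(X-c)<2)&(abs(g[:,1])<13); B=g[k]; pf=np.polyfit(B[:,2],B[:,0],1)
    print("n",n,"lean",np.degrees(t),"fit",np.degrees(np.arctan(pf[0])).round(1),"far face at",c,"(w/2=%g)"%(w/2),"axial range",np.percentile(A[k],[0,2,98,100]).round(1))
    return p
E
python3 - <<'E'
from h import *
st(); tilt(36); tilt(36); print(to(local('slim',0,62+71)))
E
```

```text
time: 7.4
tool_pos: [478.4, 249.5, 229.1]
tcp_rot: [180.0, -0.0, -85.6]
ft_force: [0.5, -1.0, -1.7]
finger_gap: 29.9
t 7.4 [478.4 249.5 229.1] [180.   -0.  -85.6] F [ 0.5 -1.  -1.7] T [ 0.02  0.04 -0.  ] gap 29.9
n 82 lean 32.0 fit 31.5 far face at 10.5 (w/2=18) axial range [-73.1 -69.   26.4  27.9]
n 72 lean 32.0 fit 31.7 far face at 10.5 (w/2=18) axial range [-71.1 -69.   26.1  28.5]
[ -0.3 -38.   71.4]
```

```bash
python3 -c "
from h import *
print(to(local('slim',-7.5,133)), to(local('slim',-7.5,100)))"
```

```text
[ -0.3 -44.5  75.1] [ -0.4 -28.1 103.7]
```

```bash
python3 -m pendant '[[0,0,-20,0,0],[0,-0.3,-24.5,20,0],[0,0,0,30,0],[0,0,0,25,0],[0,0,0,0,0],[0,0,2.5,4.3,0],[0,0,2.5,4.3,0],[0,0,2.5,4.3,0],[0,0,2.5,4.3,0],[0,0,0,0,0]]'
python3 -c "
from h import *
st();tilt(36);print(to(local('slim',-7.5,92)))"
```

```text
time: 8.5
tool_pos: [512.6, 252.4, 137.4]
tcp_rot: [180.0, -0.0, -85.6]
ft_force: [-0.8, -0.9, -2.3]
finger_gap: 29.9
t 8.5 [512.6 252.4 137.4] [180.   -0.  -85.6] F [-0.8 -0.9 -2.3] T [-0.12 -0.02  0.03] gap 29.9
n 58 lean 32.5 fit 31.5 far face at 11.0 (w/2=18) axial range [-71.4 -69.2  25.1  26. ]
[ 0.1 11.5 20.2]
```

```bash
python3 -m pendant '[[0,0,2.5,4.3,0],[0,0,2.5,4.3,0],[0,0,2.5,4.3,0],[0,0,2.5,4.3,0],[0,0,0,0,0]]'
python3 -c "
from h import *
st();p=tilt(36);print(to(local('slim',-7.5,92)));u,v=proj('scene',r.sense()['tool_pos']).astype(int); cv2.imwrite('pics/h3.png',cv2.resize(p[v-60:v+60,u-80:u+80],None,fx=5,fy=5))"
```

```text
time: 9.05
tool_pos: [502.2, 251.6, 119.2]
tcp_rot: [179.9, -0.0, -85.6]
ft_force: [-0.6, -0.8, -1.3]
finger_gap: 29.6
t 9.05 [502.2 251.6 119.2] [179.9  -0.  -85.6] F [-0.6 -0.8 -1.3] T [-0.19 -0.01  0.01] gap 29.6
n 51 lean 25.0 fit 25.7 far face at 27.5 (w/2=18) axial range [-114.8 -114.   -45.9  -45.5]
[0.2 1.1 2.4]
```

View pics/h3.png

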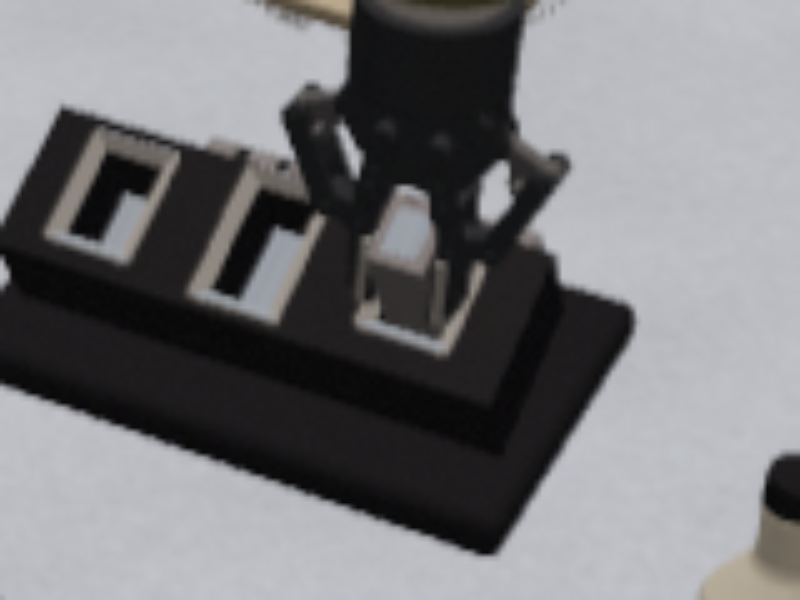

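```bash
python3 -m pendant '[[0.6,0,0,0,0],[0.6,0,0,0,0],[0.6,0,0,0,0],[0.6,0,-5,-4,0],[0.6,0,-5,-4,0],[0.6,0,0,0,0]]'
python3 -c "
from h import *
st();print(to(local('slim',0,101)))
for n in('scene','top'):
    p,d=optics.snapshot(n);P=cloud(n,d);q=(P-RACK-85*Y)@np.stack([XH,Y,ZH],1)
    m=(abs(q[...,0])<25)&(abs(q[...,1])<13)&(q[...,2]>95)&(q[...,2]<125); print(n,m.sum(),np.percentile(q[m],[3,50,97],axis=0).round(1))
"
```

```text
time: 9.7
tool_pos: [514.7, 252.8, 129.7]
tcp_rot: [-179.9, 0.0, -85.7]
ft_force: [0.1, 1.2, 1.2]
finger_gap: 51.2
t 9.7 [514.7 252.8 129.7] [-179.9    0.   -85.7] F [0.1 1.2 1.2] T [-0.01 -0.05 -0.01] gap 51.2
[ 0.4 15.4  0.8]
scene 172 [[-22.8 -11.7 100. ]
 [ -7.9   0.3 110.8]
 [ 10.4  12.3 114.9]]Traceback (most recent call last):
  File "<string>", line 6, in <module>
    m=(abs(q[...,0])<25)&(abs(q[...,1])<13)&(q[...,2]>95)&(q[...,2]<125); print(n,m.sum(),np.percentile(q[m],[3,50,97],axis=0).round(1))
                                                                                          ~~~~~~~~~~~~~^^^^^^^^^^^^^^^^^^^^^^^
    return _quantile_unchecked(
        a, q, axis, out, overwrite_input, method, keepdims, weights)
    return _ureduce(a,
                    func=_quantile_ureduce_func,
    ...<5 lines>...
                    overwrite_input=overwrite_input,
                    method=method)
    r = func(a, **kwargs)
    result = _quantile(arr,
                       quantiles=q,
    ...<2 lines>...
                       out=out,
                       weights=wgt)
    slices_having_nans = np.isnan(arr[-1, ...])
                                  ~~~^^^^^^^^^
IndexError: index -1 is out of bounds for axis 0 with size 0
```

```bash
python3 -m pendant '[[0.6,0,8,0,0],[0.6,0,7,1,0],[0,0,0,0,0],[0,0,0,0,0],[0,0,0,0,0],[0,0,0,0,0]]' 80
for i in 1 2 3; do python3 -m pendant '[[0,0,1.5,2.6,0],[0,0,1.5,2.6,0],[0,0,0,0,0]]'; done
python3 -c "
from h import *
st();print(to(local('slim',0,88)))"
```

```text
time: 10.4
tool_pos: [497.7, 251.4, 127.3]
tcp_rot: [179.9, -0.0, -85.6]
ft_force: [-4.7, 0.7, 3.0]
finger_gap: 29.1
time: 10.7
tool_pos: [497.2, 251.4, 126.4]
tcp_rot: [-179.7, 0.0, -85.6]
ft_force: [-7.9, -4.8, 25.0]
finger_gap: 28.6
time: 11.0
tool_pos: [497.2, 251.5, 125.0]
tcp_rot: [-179.3, 0.1, -85.6]
ft_force: [-9.8, -8.2, 41.5]
finger_gap: 29.3
time: 11.3
tool_pos: [497.7, 251.6, 124.4]
tcp_rot: [-178.9, 0.1, -85.7]
ft_force: [-11.0, -12.1, 63.6]
finger_gap: 29.0
t 11.3 [497.7 251.6 124.4] [-1.789e+02  1.000e-01 -8.570e+01] F [-11.  -12.1  63.6] T [-2.79  1.99  0.01] gap 29.0
[0.5 4.9 6.7]
```

```bash
python3 -c "
from h import *
o=[]
for n in('scene','top'):
    p,d=optics.snapshot(n);u,v=proj(n,r.sense()['tool_pos']).astype(int); o.append(cv2.resize(p[v-50:v+50,u-60:u+60],None,fx=5,fy=5))
cv2.imwrite('pics/h4.png',cv2.resize(np.hstack(o),(800,333)))"
```

```text
(no output)
```

View pics/h4.png

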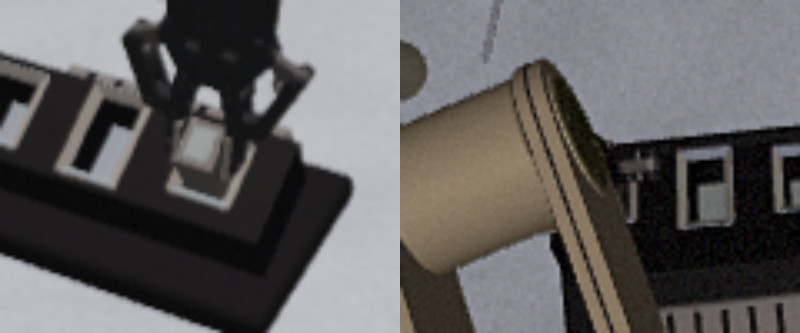

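```bash
cat >> h.py <<'E'
def top(k):
    for n in('scene','top'):
        p,d=optics.snapshot(n);P=cloud(n,d);q=(P-RACK-PY[k]*Y)@np.stack([XH,Y,ZH],1)
        w=W[k]/2
        m=(abs(q[...,0])<w+8)&(abs(q[...,1])<12)&(q[...,2]>65)&(q[...,2]<125)
        if m.sum()<20: print(n,m.sum());continue
        print(n,m.sum(),"x hist of far face",np.percentile(q[m][:,0],[3,10]).round(1),"axial",dict(zip(range(66,126,3),np.histogram(q[m][:,2],np.arange(66,127,3))[0])))
E
python3 -c "
from h import *
top('slim')"
python3 -m pendant '[[0,0,-3,-5,0],[0,0,-2,-5,0],[0,0,0,0,0]]'
python3 -m pendant '[[0.6,0,0,0,0],[0.6,0,0,0,0],[0.6,0,0,0,0],[0.6,0,-10,-17,0],[0.6,0,-10,-17,0],[0.6,0,-10,-17,0],[0.6,0,-10,-17,0],[0.6,0,0,0,0]]'
python3 -c "
from h import *
st();top('slim')"
```

```text
scene 196 x hist of far face [-23.6 -22.5] axial {66: np.int64(2), 69: np.int64(4), 72: np.int64(5), 75: np.int64(3), 78: np.int64(4), 81: np.int64(2), 84: np.int64(3), 87: np.int64(3), 90: np.int64(3), 93: np.int64(4), 96: np.int64(3), 99: np.int64(7), 102: np.int64(17), 105: np.int64(52), 108: np.int64(60), 111: np.int64(21), 114: np.int64(2), 117: np.int64(0), 120: np.int64(0), 123: np.int64(0)}
top 7
time: 11.8
tool_pos: [497.1, 251.4, 124.8]
tcp_rot: [-179.6, 0.1, -85.7]
ft_force: [-0.5, -3.2, 16.4]
finger_gap: 29.2
time: 12.6
tool_pos: [536.2, 254.6, 192.0]
tcp_rot: [-179.8, 0.1, -85.7]
ft_force: [-1.2, 0.5, 0.3]
finger_gap: 51.6
t 12.6 [536.2 254.6 192. ] [-1.798e+02  1.000e-01 -8.570e+01] F [-1.2  0.5  0.3] T [ 0.02  0.07 -0.01] gap 51.6
scene 196 x hist of far face [-22.7 -21.5] axial {66: np.int64(5), 69: np.int64(5), 72: np.int64(3), 75: np.int64(4), 78: np.int64(2), 81: np.int64(4), 84: np.int64(4), 87: np.int64(4), 90: np.int64(3), 93: np.int64(5), 96: np.int64(5), 99: np.int64(4), 102: np.int64(9), 105: np.int64(61), 108: np.int64(60), 111: np.int64(17), 114: np.int64(0), 117: np.int64(0), 120: np.int64(0), 123: np.int64(0)}
top 42 x hist of far face [-18.7 -17.2] axial {66: np.int64(1), 69: np.int64(0), 72: np.int64(1), 75: np.int64(2), 78: np.int64(1), 81: np.int64(0), 84: np.int64(1), 87: np.int64(2), 90: np.int64(0), 93: np.int64(1), 96: np.int64(1), 99: np.int64(0), 102: np.int64(4), 105: np.int64(12), 108: np.int64(12), 111: np.int64(3), 114: np.int64(0), 117: np.int64(0), 120: np.int64(0), 123: np.int64(0)}
```

```bash
cat >> h.py <<'E'
def topfit(k):
    for n in('scene','top'):
        p,d=optics.snapshot(n);P=cloud(n,d);q=(P-RACK-PY[k]*Y)@np.stack([XH,Y,ZH],1); w=W[k]/2
        b=q[(abs(q[...,0])<w+6)&(abs(q[...,1])<14)&(q[...,2]>96)&(q[...,2]<122)]
        if len(b)<10: print(n,len(b)); continue
        i=np.ones(len(b),bool)
        for _ in range(8):
            A=np.c_[b,np.ones(len(b))][:,[0,1,3]]; c=np.linalg.lstsq(A[i],b[i,2],rcond=None)[0]; i=abs(A@c-b[:,2])<2.5
        print(n,i.sum(),"top axial at centre %.1f"%c[2],"slope x %.1f y %.1f deg"%tuple(np.degrees(np.arctan(c[:2]))),"x",np.percentile(b[i,0],[2,98]).round(1),"y",np.percentile(b[i,1],[2,98]).round(1))
E
python3 -c "
from h import *
topfit('slim');print('presspoint',to(RACK+85*Y+115*ZH))"
```

```text
scene 131 top axial at centre 108.9 slope x 3.7 y -1.5 deg x [-22.8  11.5] y [-13.2  13.3]
top 30 top axial at centre 109.1 slope x 0.9 y -0.1 deg x [-18.8  11.8] y [-13.   -1.2]
presspoint [-0.  26.5 26.1]
```

```bash
python3 -c "
from h import *
print(to(local('slim',-3,97)))"
python3 -m pendant '[[0.6,0,0,0,0],[0.6,0,12,24,0],[0.6,0,12,24,0],[0.6,0,4,17,0],[0.6,0,0,0,0],[0.6,0,0,0,0]]'
python3 -c "
from h import *
st();print(to(local('slim',-3,97)))"
```

```text
[-0.  32.8 64.2]
time: 13.4
tool_pos: [505.8, 251.9, 124.6]
tcp_rot: [179.9, -0.0, -85.6]
ft_force: [-0.4, 0.7, 0.2]
finger_gap: 51.1
t 13.4 [505.8 251.9 124.6] [179.9  -0.  -85.6] F [-0.4  0.7  0.2] T [ 0.01 -0.01  0.  ] gap 51.1
[0.1 5.9 0.7]
```

```bash
python3 -m pendant '[[0.6,0,5,0,0],[0,0,0,0,0],[0,0,0,0,0],[0,0,0,0,0],[0,0,0,0,0]]' 40
python3 -m pendant '[[0,0,4,1,0],[0,0,0,0,0]]'
python3 -m pendant '[[0,0,3,2,0],[0,0,0,0,0]]'
python3 -m pendant '[[0,0,3,2,0],[0,0,0,0,0]]'
```

```text
time: 13.9
tool_pos: [501.9, 251.8, 126.0]
tcp_rot: [-179.9, 0.0, -85.6]
ft_force: [-0.9, -1.9, 7.0]
finger_gap: 29.4
time: 14.1
tool_pos: [499.5, 251.5, 125.5]
tcp_rot: [-179.7, 0.0, -85.6]
ft_force: [5.5, 0.1, 3.1]
finger_gap: 29.7
time: 14.3
tool_pos: [497.2, 251.3, 123.8]
tcp_rot: [-179.6, 0.0, -85.7]
ft_force: [7.3, 0.4, 2.7]
finger_gap: 29.7
time: 14.5
tool_pos: [494.5, 251.1, 122.1]
tcp_rot: [-179.6, 0.0, -85.7]
ft_force: [7.5, -0.2, 4.0]
finger_gap: 29.5
```

```bash
for i in 1; do python3 -m pendant '[[0,0,1.5,2.6,0],[0,0,0,0,0]]';python3 -m pendant '[[0,0,1.5,2.6,0],[0,0,0,0,0]]';python3 -m pendant '[[0,0,1.5,2.6,0],[0,0,0,0,0]]'; done
python3 -c "
from h import *
st();topfit('slim');print(to(local('slim',0,88)))"
```

```text
time: 14.7
tool_pos: [493.7, 251.1, 120.4]
tcp_rot: [-179.5, 0.1, -85.7]
ft_force: [8.0, -1.6, 8.7]
finger_gap: 29.4
time: 14.9
tool_pos: [493.8, 251.1, 120.2]
tcp_rot: [-179.3, 0.1, -85.7]
ft_force: [7.6, -3.8, 19.9]
finger_gap: 29.6
time: 15.1
tool_pos: [494.2, 251.3, 119.9]
tcp_rot: [-179.0, 0.1, -85.7]
ft_force: [9.2, -5.5, 30.8]
finger_gap: 29.6
t 15.1 [494.2 251.3 119.9] [-1.79e+02  1.00e-01 -8.57e+01] F [ 9.2 -5.5 30.8] T [-1.26 -0.96  0.09] gap 29.6
scene 119 top axial at centre 99.7 slope x 3.9 y 3.0 deg x [-18.7  16.1] y [-12.9  12.3]
top 1
[0.4 1.4 2.3]
```

```bash
python3 -m pendant '[[0.6,0,-1.5,-5,0],[0.6,0,0,0,0],[0.6,0,0,0,0],[1,0,-10,-17,0],[1,0,-15,-26,0],[1,0,-10,-30,0],[1,0,-5,-20,0],[1,0,0,0,-6.7],[1,0,0,0,-6.7],[1,0,0,0,0]]'
python3 -c "
from h import *
st();topfit('slim');print(to([472,-108,200]),to([472,-108,68]))"
```

```text
time: 16.2
tool_pos: [527.5, 253.6, 208.8]
tcp_rot: [179.9, 0.0, -72.1]
ft_force: [-0.2, 0.4, -0.8]
finger_gap: 85.2
t 16.2 [527.5 253.6 208.8] [179.9   0.  -72.1] F [-0.2  0.4 -0.8] T [ 0.02  0.03 -0.09] gap 85.2
scene 129 top axial at centre 100.3 slope x 3.3 y 0.7 deg x [-20.5  13.7] y [-13.5  13. ]
top 48 top axial at centre 101.0 slope x 0.7 y 2.3 deg x [-17.6  14.6] y [-12.    3.2]
[327.9 162.1   9.2] [327.9 161.8 141.2]
```

```bash
python3 -m pendant '[[1,20,10,0,0],[1,43,21,0,0],[1,43,21,0,0],[1,43,21,0,0],[1,43,21,0,0],[1,43,21,0,0],[1,43,21,0,0],[1,35,18,0,0],[1,15,7,0,0],[1,0,0,0,0]]'
python3 -c "
from h import *
st();print(to([472,-108,66]))"
```

```text
time: 17.3
tool_pos: [474.1, -110.0, 209.5]
tcp_rot: [180.0, 0.0, -72.6]
ft_force: [-0.2, -0.2, -0.4]
finger_gap: 85.5
t 17.3 [ 474.1 -110.   209.5] [180.    0.  -72.6] F [-0.2 -0.2 -0.4] T [ 0.    0.02 -0.01] gap 85.5
[ -2.5   1.3 143.5]
```

```bash
python3 -m pendant '[[1,-2,1,40,0],[1,0,0,40,0],[1,0,0,40,0],[1,0,0,18,0],[1,0,0,5,0],[0,0,0,0,0],[0,0,0,0,0],[0,0,0,0,0],[0,0,0,0,0],[0,0,0,0,0]]' 30
python3 -m pendant '[[0,0,0,-10,0],[0,0,0,-30,0],[0,0,0,-45,0],[0,0,0,-45,0],[0,0,0,-35,0],[0,0,0,0,6.7],[0,0,0,0,6.7],[0,0,0,0,0]]'
python3 - <<'E'
from h import *
st(); print(to(local('mid',67,94)-60*L)); print(to(local('mid',67,94)))
for n in("scene",):
    p,P,q,m=held(n); Q=q[m]; B=Q[(Q[:,2]<-20)]; print(n,np.percentile(B,[1,50,99],axis=0).round(1))
E
```

```text
time: 18.3
tool_pos: [474.5, -106.6, 68.5]
tcp_rot: [-179.9, -0.1, -72.3]
ft_force: [1.5, 0.6, 1.0]
finger_gap: 29.7
time: 19.1
tool_pos: [473.2, -106.2, 232.7]
tcp_rot: [-180.0, -0.0, -85.8]
ft_force: [1.0, 0.8, -1.5]
finger_gap: 29.5
t 19.1 [ 473.2 -106.2  232.7] [-180.    -0.   -85.8] F [ 1.   0.8 -1.5] T [ 0.04 -0.01 -0.06] gap 29.5
[-184.4   68.7   76.4]
[-184.5    8.7   76.4]
scene [[-25.9 -15.5 -67.2]
 [ 16.8  11.3 -43.4]
 [ 23.8  15.9 -20.5]]
```

```bash
python3 -m pendant '[[0,-25,10,0,0],[0,-45,17,0,0],[0,-45,17,0,0],[0,-40,15,0,0],[0,-24,8,0,0],[0,-5,2,30,0],[0,0,0,30,0],[0,0,0,16,0],[0,0,0,0,0]]' 25
python3 -c "
from h import *
st();print(to(local('mid',67,94)))"
```

```text
time: 20.05
tool_pos: [388.1, 72.0, 153.0]
tcp_rot: [179.7, 0.0, -85.4]
ft_force: [0.3, 0.1, -1.6]
finger_gap: 29.6
t 20.05 [388.1  72.  153. ] [179.7   0.  -85.4] F [ 0.3  0.1 -1.6] T [ 0.05 -0.02  0.01] gap 29.6
[ -0.1 -63.   -3.6]
```

```bash
python3 -m pendant '[[0,0,-10,-2,0],[0,0,-10,0,0],[0,0,-8,0,0],[0,0,-8,0,0],[0,0,-8,0,0],[0,0,-8,0,0],[0,0,-8,0,0],[0,0,-2,0,0],[0,0,0,0,0]]'
python3 -c "
from h import *
st();print(to(local('mid',67,94)))"
python3 -m pendant '[[0,0,3,-6,0],[0,0,-8,-20,0],[0,0,-15,-26,0],[0,0,-10,-20,0],[0,0,-10,-5,0],[0,0,0,0,0],[0,0,0,0,0]]'
python3 - <<'E'
from h import *
st(); tilt(48); tilt(48); print(to(local('mid',0,62+89)))
E
```

```text
time: 20.95
tool_pos: [452.4, 76.7, 157.6]
tcp_rot: [180.0, 0.0, -85.6]
ft_force: [-2.1, -0.2, -1.3]
finger_gap: 29.5
t 20.95 [452.4  76.7 157.6] [180.    0.  -85.6] F [-2.1 -0.2 -1.3] T [-0.11  0.42 -0.04] gap 29.5
[-0.5  1.4  1.3]
time: 21.65
tool_pos: [492.0, 79.8, 235.1]
tcp_rot: [-180.0, 0.0, -85.6]
ft_force: [0.0, -0.0, -2.0]
finger_gap: 29.7
t 21.65 [492.   79.8 235.1] [-180.     0.   -85.6] F [ 0. -0. -2.] T [ 0.03 -0.04 -0.03] gap 29.7
n 81 lean 26.0 fit 26.2 far face at 16.5 (w/2=24) axial range [-88.1 -84.9  10.9  13.2]
n 82 lean 28.0 fit 27.4 far face at 18.5 (w/2=24) axial range [-87.5 -85.8  11.3  15.2]
[ -0.4 -46.   62.1]
```

```bash
python3 -c "
from h import *
print(to(local('mid',-1.9,150)),to(local('mid',-5,108)))"
python3 -m pendant '[[0,0,-20,0,0],[0,-0.4,-20,15,0],[0,0,-8,28,0],[0,0,0,20,0],[0,0,0,0,0],[0,0,0,0,0]]'
python3 -c "
from h import *
st();tilt(48);print(to(local('mid',-1.9,150)),to(local('mid',-5,108)))"
```

```text
[ -0.4 -47.2  63.9] [ -0.4 -28.9 101.8]
time: 22.35
tool_pos: [539.2, 83.8, 171.7]
tcp_rot: [179.9, 0.0, -85.6]
ft_force: [-0.0, -0.3, -1.0]
finger_gap: 29.3
t 22.35 [539.2  83.8 171.7] [179.9   0.  -85.6] F [-0.  -0.3 -1. ] T [ 0.07 -0.09 -0.02] gap 29.3
n 72 lean 28.0 fit 27.4 far face at 18.0 (w/2=24) axial range [-104.8  -87.1   10.8   15.6]
[-0.   1.7  2.6] [-0.  20.1 40.5]
```

```bash
python3 -m pendant '[[0,0,3.6,6,0],[0,0,2.2,4.2,0],[0,0,2.2,4.2,0],[0,0,2.2,4.2,0],[0,0,0,0,0]]'
python3 -m pendant '[[0,0,2.2,4.2,0],[0,0,2.2,4.2,0],[0,0,2.2,4.2,0],[0,0,0,0,0]]'
python3 -c "
from h import *
st();topfit('mid');print(to(local('mid',-5,108)))"
```

```text
time: 22.9
tool_pos: [533.3, 83.2, 157.9]
tcp_rot: [-179.5, -0.0, -85.6]
ft_force: [2.4, 0.8, 16.8]
finger_gap: 29.8
time: 23.3
tool_pos: [534.8, 83.2, 153.5]
tcp_rot: [-178.3, -0.0, -85.6]
ft_force: [13.3, 1.1, 40.4]
finger_gap: 29.7
t 23.3 [534.8  83.2 153.5] [-178.3   -0.   -85.6] F [13.3  1.1 40.4] T [ 0.26 -2.33 -0.08] gap 29.7
scene 13 top axial at centre 124.1 slope x 32.8 y -3.6 deg x [-25.4 -20.8] y [-11.7  13.4]
top 0
[-0.2 15.4 20.7]
```

Contact too early, so I'll back up and look.

```bash
python3 -m pendant '[[0,0,-4,-8,0],[0,0,-4,-8,0],[0,0,-2,-4,0],[0,0,0,0,0]]'
python3 -c "
from h import *
st();p=tilt(48);print(to(local('mid',-1.9,150)));u,v=proj('scene',r.sense()['tool_pos']).astype(int); cv2.imwrite('pics/h5.png',cv2.resize(p[v-50:v+70,u-80:u+80],None,fx=5,fy=5))"
```

```text
time: 23.8
tool_pos: [533.0, 83.2, 160.4]
tcp_rot: [179.9, 0.0, -85.6]
ft_force: [-0.0, 0.0, -1.8]
finger_gap: 29.7
t 23.8 [533.   83.2 160.4] [179.9   0.  -85.6] F [-0.   0.  -1.8] T [-0.03 -0.05  0.02] gap 29.7
n 71 lean 29.999999999999996 fit 29.6 far face at 17.0 (w/2=24) axial range [-83.2 -78.9  15.1  16.6]
[ -0.1  -5.8 -10.6]
```

View pics/h5.png

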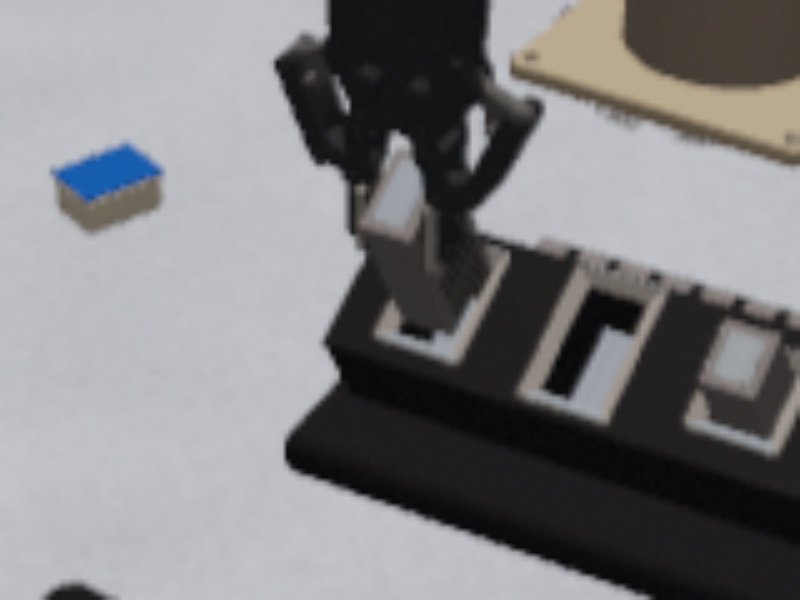

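```bash
python3 -c "
from h import *
print(to(local('mid',-7,142)),to(local('mid',-7,138)))"
```

```text
[-0.1 -6.2 -1.1] [-0.1 -4.2  2.4]
```

```bash
python3 -m pendant '[[0,0,-3,-3,0],[0,0,-3.5,2,0],[0,0,0,0,0],[0,0,2.5,4.3,0],[0,0,2.5,4.3,0],[0,0,0,0,0]]'
python3 -m pendant '[[0,0,2.5,4.3,0],[0,0,2.5,4.3,0],[0,0,0,0,0]]'
python3 -c "
from h import *
st();tilt(48);print(to(local('mid',-7,108)))"
```

```text
time: 24.45
tool_pos: [534.5, 83.3, 153.3]
tcp_rot: [-180.0, -0.0, -85.6]
ft_force: [-1.7, -1.0, 1.1]
finger_gap: 29.6
time: 24.75
tool_pos: [528.5, 82.9, 143.0]
tcp_rot: [179.9, 0.0, -85.6]
ft_force: [-1.6, -0.8, -1.7]
finger_gap: 29.4
t 24.75 [528.5  82.9 143. ] [179.9   0.  -85.6] F [-1.6 -0.8 -1.7] T [ 0.01  0.19 -0.06] gap 29.4
n 58 lean 29.000000000000004 fit 29.5 far face at 16.0 (w/2=24) axial range [-74.1 -73.1  15.6  19. ]
[-0.1  7.  12. ]
```

```bash
python3 -m pendant '[[0,0,2.5,4.3,0],[0,0,2.5,4.3,0],[0,0,2.5,4.3,0],[0,0,0,0,0],[0.6,0,0,0,0],[0.6,0,0,0,0],[0.6,0,0,0,0]]'
python3 -c "
from h import *
st();topfit('mid');print(to(local('mid',-3,102)))"
```

```text
time: 25.5
tool_pos: [522.8, 82.4, 132.0]
tcp_rot: [-179.9, -0.0, -85.6]
ft_force: [-0.1, -0.6, 0.7]
finger_gap: 51.4
t 25.5 [522.8  82.4 132. ] [-179.9   -0.   -85.6] F [-0.1 -0.6  0.7] T [ 0.03 -0.02  0.02] gap 51.4
scene 139 top axial at centre 111.3 slope x 4.6 y 2.5 deg x [-28.2  17. ] y [-13.4  13. ]
top 0
[-0.1  7.3  3.7]
```

```bash
python3 -m pendant '[[0.6,0,9,7,0],[0.6,0,0,0,0],[0,0,0,0,0],[0,0,0,0,0],[0,0,0,0,0],[0,0,0,0,0]]' 40
python3 -m pendant '[[0,0,4,1,0],[0,0,0,0,0]]'
python3 -m pendant '[[0,0,3,2,0],[0,0,0,0,0]]'
python3 -m pendant '[[0,0,2,2,0],[0,0,0,0,0]]'
python3 -m pendant '[[0,0,2,2.6,0],[0,0,0,0,0]]'
python3 -c "
from h import *
st();topfit('mid');print(to(local('mid',0,87)))"
```

```text
time: 26.2
tool_pos: [513.8, 81.8, 125.1]
tcp_rot: [-180.0, -0.0, -85.6]
ft_force: [-0.6, -0.3, 1.5]
finger_gap: 29.5
time: 26.4
tool_pos: [511.3, 81.6, 125.1]
tcp_rot: [-179.7, 0.0, -85.6]
ft_force: [5.4, 1.1, 1.1]
finger_gap: 29.4
time: 26.6
tool_pos: [509.1, 81.4, 123.7]
tcp_rot: [-179.6, 0.0, -85.6]
ft_force: [6.9, 0.5, 3.4]
finger_gap: 29.5
time: 26.8
tool_pos: [507.5, 81.3, 122.0]
tcp_rot: [-179.5, 0.0, -85.6]
ft_force: [7.2, 0.9, 3.7]
finger_gap: 29.5
time: 27.0
tool_pos: [505.7, 81.1, 119.5]
tcp_rot: [-179.5, 0.0, -85.6]
ft_force: [8.0, 1.4, 3.5]
finger_gap: 29.9
t 27.0 [505.7  81.1 119.5] [-179.5    0.   -85.6] F [8.  1.4 3.5] T [ 0.2  -1.73  0.03] gap 29.9
scene 126 top axial at centre 102.3 slope x 1.8 y 1.7 deg x [-24.2  20.9] y [-13.5  12.5]
top 0
[-0.1  0.4  2.8]
```

```bash
python3 -m pendant '[[0,0,1.5,2.6,0],[0,0,0,0,0]]'
python3 -m pendant '[[0,0,1.5,2.6,0],[0,0,0,0,0]]'
python3 -m pendant '[[0,0,1.5,2.6,0],[0,0,0,0,0]]'
python3 -m pendant '[[0,0,1.5,2.6,0],[0,0,0,0,0]]'
python3 -c "
from h import *
st();topfit('mid')"
```

```text
time: 27.3
tool_pos: [504.8, 81.1, 117.8]
tcp_rot: [-179.5, 0.0, -85.6]
ft_force: [7.9, 0.9, 9.3]
finger_gap: 29.5
time: 27.5
tool_pos: [505.0, 81.1, 117.6]
tcp_rot: [-179.2, -0.0, -85.6]
ft_force: [5.4, 1.5, 21.4]
finger_gap: 29.3
time: 27.7
tool_pos: [505.4, 81.1, 117.2]
tcp_rot: [-179.0, 0.0, -85.6]
ft_force: [6.5, 2.0, 29.8]
finger_gap: 29.5
time: 27.9
tool_pos: [506.0, 81.1, 116.6]
tcp_rot: [-178.7, -0.0, -85.6]
ft_force: [8.8, 0.9, 37.6]
finger_gap: 29.8
t 27.9 [506.   81.1 116.6] [-178.7   -0.   -85.6] F [ 8.8  0.9 37.6] T [ 0.2  -1.09 -0.04] gap 29.8
scene 125 top axial at centre 100.3 slope x 3.9 y 0.4 deg x [-24.9  18.9] y [-13.3  12.9]
top 0
```

```bash
python3 -m pendant '[[0.6,0,-3,-9,0],[0.6,0,0,0,0],[0.6,0,0,0,0],[1,0,-10,-17,0],[1,0,-15,-26,0],[1,0,-10,-30,0],[1,0,-5,-20,0],[1,0,0,0,6.4],[1,0,0,0,0]]'
python3 -c "
from h import *
st();topfit('mid');topfit('slim');print(to([656.5,-180.5,66]))"
```

```text
time: 28.9
tool_pos: [538.8, 83.7, 207.7]
tcp_rot: [179.9, -0.0, -92.2]
ft_force: [-1.0, -0.3, 0.1]
finger_gap: 85.7
t 28.9 [538.8  83.7 207.7] [179.9  -0.  -92.2] F [-1.  -0.3  0.1] T [ 0.02 -0.03 -0.01] gap 85.7
scene 139 top axial at centre 100.0 slope x 1.0 y 1.8 deg x [-23.6  21.7] y [-12.9  13.2]
top 37 top axial at centre 101.7 slope x -4.8 y 4.3 deg x [ 9.  24.9] y [-11.5  12.1]
scene 113 top axial at centre 101.3 slope x 4.5 y -3.0 deg x [-20.2  12.6] y [-12.6  13.5]
top 74 top axial at centre 100.5 slope x 3.5 y 4.2 deg x [-19.6  14.7] y [-8.7 13.1]
[ 260.  -127.4  140.8]
```

```bash
python3 -m pendant '[[1,20,-10,0,0],[1,42,-20.5,0,0],[1,42,-20.5,0,0],[1,42,-20.5,0,0],[1,42,-20.5,0,0],[1,42,-20.5,0,0],[1,30,-15,0,0],[1,0,0,0,0],[1,0,0,0,0]]'
python3 -c "
from h import *
st();print(to([656.5,-180.5,66]))"
```

```text
time: 30.0
tool_pos: [656.8, -181.1, 207.1]
tcp_rot: [179.9, 0.1, -92.1]
ft_force: [-0.3, 0.2, 0.6]
finger_gap: 85.3
t 30.0 [ 656.8 -181.1  207.1] [ 1.799e+02  1.000e-01 -9.210e+01] F [-0.3  0.2  0.6] T [-0.03  0.01  0.02] gap 85.3
[ -0.5   0.  141.1]
```

```bash
python3 -m pendant '[[1,-0.5,0,40,0],[1,0,0,40,0],[1,0,0,40,0],[1,0,0,16,0],[1,0,0,5,0],[0,0,0,0,0],[0,0,0,0,0],[0,0,0,0,0],[0,0,0,0,0],[0,0,0,0,0]]' 30
python3 -m pendant '[[0,0,0,-10,0],[0,0,0,-30,0],[0,0,0,-45,0],[0,0,0,-45,0],[0,0,0,-35,0],[0,0,0,0,-6.4],[0,0,0,0,0]]'
python3 - <<'E'
from h import *
st(); print(to(local('wide',73,94)-65*L)); print(to(local('wide',73,94)))
p,P,q,m=held("scene"); Q=q[m]; B=Q[(Q[:,2]<-20)]; print(np.percentile(B,[1,50,99],axis=0).round(1))
E
```

```text
time: 31.0
tool_pos: [658.8, -181.0, 69.8]
tcp_rot: [-179.8, -0.1, -92.0]
ft_force: [-0.4, -1.5, 7.5]
finger_gap: 29.6
time: 31.7
tool_pos: [658.1, -180.3, 235.1]
tcp_rot: [-179.8, -0.1, -85.5]
ft_force: [-0.2, 0.2, -2.3]
finger_gap: 29.8
t 31.7 [ 658.1 -180.3  235.1] [-1.798e+02 -1.000e-01 -8.550e+01] F [-0.2  0.2 -2.3] T [0.02 0.02 0.02] gap 29.8
[-358.   256.7   74.7]
[-357.9  191.7   74.9]
[[-29.9 -13.6 -69.3]
 [ 15.9  12.6 -44.1]
 [ 30.8  16.8 -20.8]]
```

```bash
python3 -m pendant '[[0,-18,13,0,0],[0,-36,26,0,0],[0,-36,26,0,0],[0,-36,26,0,0],[0,-36,26,0,0],[0,-36,26,0,0],[0,-36,26,0,0],[0,-36,26,0,0],[0,-36,26,0,0],[0,-32,22,0,0]]' 25
python3 -m pendant '[[0,-20,14,15,0],[0,0,0,30,0],[0,0,0,25,0],[0,0,0,0,0],[0,0,0,0,0]]'
python3 -c "
from h import *
st();print(to(local('wide',73,94)))"
```

```text
time: 32.75
tool_pos: [386.8, 139.4, 231.0]
tcp_rot: [179.8, -0.0, -85.8]
ft_force: [0.8, 0.5, -2.2]
finger_gap: 29.7
time: 33.25
tool_pos: [373.0, 156.9, 161.9]
tcp_rot: [179.8, -0.0, -85.7]
ft_force: [0.7, 0.4, -0.5]
finger_gap: 29.6
t 33.25 [373.  156.9 161.9] [179.8  -0.  -85.7] F [ 0.7  0.4 -0.5] T [ 0.01 -0.03  0.06] gap 29.6
[  0.5 -66.5   2.4]
```

```bash
python3 -m pendant '[[0,0,-8,2,0],[0,0,-8,0,0],[0,0,-8,0,0],[0,0,-8,0,0],[0,0,-8,0,0],[0,0,-8,0,0],[0,0,-8,0,0],[0,0,-8,0,0],[0,0,-4,0,0],[0,0,0,0,0]]'
python3 -c "
from h import *
st();print(to(local('wide',73,94)))"
python3 -m pendant '[[0,0,3,-6,0],[0,0,-8,-20,0],[0,0,-15,-26,0],[0,0,-10,-20,0],[0,0,-10,-8,0],[0,0,0,0,0],[0,0,0,0,0]]'
python3 - <<'E'
from h import *
st(); tilt(60); tilt(60); print(to(local('wide',-7,152)))
E
```

```text
time: 34.25
tool_pos: [442.0, 162.3, 160.1]
tcp_rot: [180.0, -0.0, -85.7]
ft_force: [-1.1, -0.2, -1.0]
finger_gap: 29.6
t 34.25 [442.  162.3 160.1] [180.   -0.  -85.7] F [-1.1 -0.2 -1. ] T [-0.    0.14 -0.  ] gap 29.6
[0.7 2.7 0.8]
time: 34.95
tool_pos: [481.4, 165.4, 240.7]
tcp_rot: [-180.0, -0.0, -85.6]
ft_force: [0.2, 0.6, -1.4]
finger_gap: 29.6
t 34.95 [481.4 165.4 240.7] [-180.    -0.   -85.6] F [ 0.2  0.6 -1.4] T [ 0.   -0.01  0.04] gap 29.6
n 92 lean 29.999999999999996 fit 29.2 far face at 26.0 (w/2=30) axial range [-90.4 -84.9  10.2  14.1]
n 93 lean 30.5 fit 29.8 far face at 26.0 (w/2=30) axial range [-91.  -86.2   9.5  14.2]
[  0.8 -56.8  70.2]
```

```bash
python3 -c "
from h import *
print(to(local('wide',-4.5,151)))"
python3 -m pendant '[[0,0,-20,0,0],[0,0.8,-20,15,0],[0,0,-14.5,30,0],[0,0,0,25,0],[0,0,0,0,0],[0,0,0,0,0]]'
python3 -c "
from h import *
st();tilt(60);print(to(local('wide',-4.5,151)),to(local('wide',-4.5,112)))"
```

```text
[  0.8 -54.1  69.8]
time: 35.65
tool_pos: [535.0, 168.7, 170.2]
tcp_rot: [179.9, -0.0, -85.6]
ft_force: [-0.3, -0.1, -1.7]
finger_gap: 29.5
t 35.65 [535.  168.7 170.2] [179.9  -0.  -85.6] F [-0.3 -0.1 -1.7] T [ 0.01 -0.11 -0.01] gap 29.5
n 79 lean 29.000000000000004 fit 29.1 far face at 24.5 (w/2=30) axial range [-105.6 -103.    10.4   13.6]
[0.2 1.3 1.7] [ 0.2 20.9 35.5]
```

```bash
python3 -m pendant '[[0,0.2,3,5,0],[0,0,2.5,4.3,0],[0,0,2.5,4.3,0],[0,0,2.5,4.3,0],[0,0,0,0,0]]'
python3 -c "
from h import *
st();tilt(60);print(to(local('wide',-4.5,112)))"
```

```text
time: 36.2
tool_pos: [530.1, 168.5, 159.0]
tcp_rot: [-179.3, 0.1, -85.6]
ft_force: [4.3, -1.1, 20.9]
finger_gap: 29.6
t 36.2 [530.1 168.5 159. ] [-1.793e+02  1.000e-01 -8.560e+01] F [ 4.3 -1.1 20.9] T [-0.21 -0.51  0.  ] gap 29.6
n 85 lean 29.500000000000004 fit 29.1 far face at 25.0 (w/2=30) axial range [-92.7 -88.5  10.5  13.2]
[ 0.2 15.3 22.7]
```

```bash
python3 -m pendant '[[0,0,-4,-7,0],[0,0,-1,-3,0],[0,0,0,0,0],[0,0,0,0,0]]'
python3 -c "
from h import *
st();p=tilt(60);print(to(local('wide',-4.5,145)));u,v=proj('scene',r.sense()['tool_pos']).astype(int); cv2.imwrite('pics/h6.png',cv2.resize(p[v-30:v+60,u-60:u+60],None,fx=6.5,fy=6.5))"
```

```text
time: 36.65
tool_pos: [530.0, 168.1, 162.0]
tcp_rot: [179.9, -0.0, -85.6]
ft_force: [-0.4, -0.0, -0.9]
finger_gap: 29.4
t 36.65 [530.  168.1 162. ] [179.9  -0.  -85.6] F [-0.4 -0.  -0.9] T [ 0.01 -0.03 -0.02] gap 29.4
n 80 lean 29.999999999999996 fit 29.8 far face at 25.0 (w/2=30) axial range [-94.9 -92.9  12.1  14.7]
[-0.2 -1.8 -2.9]
```

View pics/h6.png

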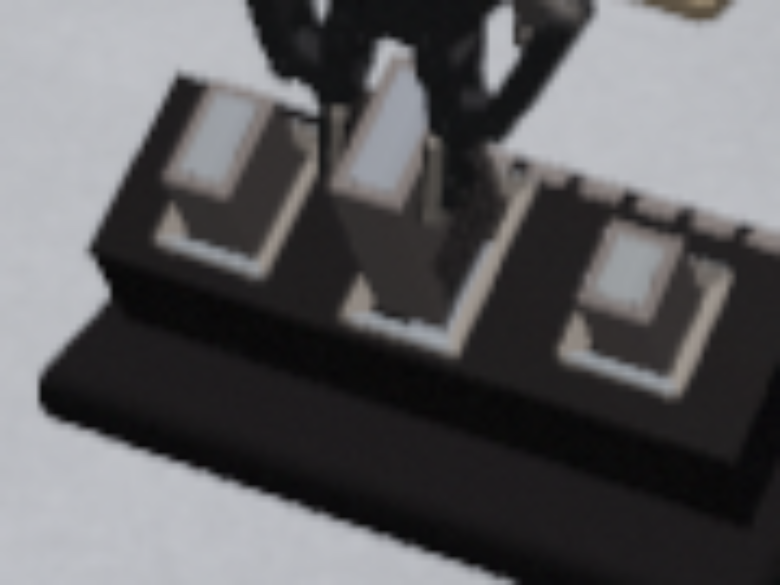

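```bash
python3 -m pendant '[[0,0,-2.5,-2,0],[0,0,-1,2,0],[0,0,0,0,0],[0,0,2.5,4.3,0],[0,0,2.5,4.3,0],[0,0,0,0,0]]'
python3 -m pendant '[[0,0,2.5,4.3,0],[0,0,0,0,0]]'
python3 -c "
from h import *
st();tilt(60);print(to(local('wide',-7,112)))"
```

```text
time: 37.3
tool_pos: [532.9, 168.4, 159.0]
tcp_rot: [-179.4, 0.0, -85.6]
ft_force: [2.7, -0.9, 17.7]
finger_gap: 29.9
time: 37.5
tool_pos: [533.4, 168.6, 158.1]
tcp_rot: [-179.0, 0.1, -85.7]
ft_force: [6.9, -1.8, 29.3]
finger_gap: 29.8
t 37.5 [533.4 168.6 158.1] [-1.79e+02  1.00e-01 -8.57e+01] F [ 6.9 -1.8 29.3] T [-0.45 -1.    0.05] gap 29.8
n 80 lean 30.5 fit 30.2 far face at 24.5 (w/2=30) axial range [-90.8 -88.3  10.9  14.4]
[-0.  16.5 23. ]
```

```bash
python3 -m pendant '[[0,0,-3,-7,0],[0,0,-1,-4,0],[0,0,0,0,0],[0,0,0,0,0]]'
python3 -c "
from h import *
st();tilt(60);print(to(local('wide',-4,143)))
p,P,q,m=held('scene');g=q[m];B=g[(g[:,2]<-20)&(g[:,2]>-55)];print(len(B),np.percentile(B[:,1],[2,50,98]).round(1))"
```

```text
time: 37.95
tool_pos: [529.7, 168.1, 159.7]
tcp_rot: [179.9, -0.0, -85.6]
ft_force: [-0.7, -0.0, -1.7]
finger_gap: 29.4
t 37.95 [529.7 168.1 159.7] [179.9  -0.  -85.6] F [-0.7 -0.  -1.7] T [-0.01 -0.05  0.02] gap 29.4
n 82 lean 31.0 fit 30.8 far face at 24.5 (w/2=30) axial range [-92.4 -86.2  10.1  12.1]
[-0.2 -0.6 -3.7]
178 [-12.2  14.   18.4]
```

```bash
for i in 1; do python3 -m pendant '[[0,0,1,1.7,0],[0,0,0,0,0]]'; python3 -m pendant '[[0,0,1,1.7,0],[0,0,0,0,0]]'; python3 -m pendant '[[0,0,1.5,0,0],[0,0,0,0,0]]'; python3 -m pendant '[[0,0,1.5,0,0],[0,0,0,0,0]]';python3 -m pendant '[[0,0,1.5,0,0],[0,0,0,0,0]]'; done | grep -E "pos|force"
python3 -c "
from h import *
tilt(60)"
```

```text
tool_pos: [529.0, 168.1, 158.4]
ft_force: [-0.1, -0.4, -1.9]
tool_pos: [528.3, 168.0, 157.1]
ft_force: [0.2, -0.0, -1.3]
tool_pos: [527.1, 167.9, 157.6]
ft_force: [0.8, -0.2, -2.0]
tool_pos: [526.3, 167.9, 158.0]
ft_force: [3.6, 0.6, -1.5]
tool_pos: [524.6, 167.7, 157.9]
ft_force: [4.9, 0.5, -1.0]
n 80 lean 29.500000000000004 fit 29.6 far face at 24.5 (w/2=30) axial range [-86.  -83.   11.8  15.8]
```

```bash
for i in 1; do python3 -m pendant '[[0,0,-3,0,0],[0,0,0,0,0]]'; python3 -m pendant '[[0,0,1,1.7,0],[0,0,0,0,0]]'; python3 -m pendant '[[0,0,1,1.7,0],[0,0,0,0,0]]'; python3 -m pendant '[[0,0,1,1.7,0],[0,0,0,0,0]]';python3 -m pendant '[[0,0,1,1.7,0],[0,0,0,0,0]]'; done | grep -E "pos|force"
python3 -c "
from h import *
tilt(60);print(to(local('wide',-5,112)))"
```

```text
tool_pos: [526.5, 167.9, 157.0]
ft_force: [-0.2, -1.2, -2.9]
tool_pos: [525.4, 167.8, 155.1]
ft_force: [0.2, 0.1, -1.3]
tool_pos: [524.7, 167.7, 153.7]
ft_force: [-0.6, -0.5, -1.5]
tool_pos: [523.8, 167.7, 152.1]
ft_force: [0.6, 0.1, -1.2]
tool_pos: [522.9, 167.6, 150.4]
ft_force: [0.3, -0.6, -2.0]
n 75 lean 29.000000000000004 fit 29.6 far face at 24.0 (w/2=30) axial range [-82.2 -80.1  11.   15.3]
[-0.2  7.3 14.6]
```

```bash
python3 -m pendant '[[0,0,2,3.5,0],[0,0,2,3.5,0],[0,0,2,3.5,0],[0,0,1.5,2.6,0],[0,0,0,0,0]]'
python3 -m pendant '[[0.6,0,0,0,0],[0.6,0,0,0,0],[0.6,0,0,0,0]]'
python3 -c "
from h import *
st();topfit('wide');print(to(local('wide',-3,98)))"
```

```text
time: 40.65
tool_pos: [515.0, 167.0, 136.9]
tcp_rot: [179.9, -0.0, -85.6]
ft_force: [-0.3, -0.3, -1.0]
finger_gap: 29.6
time: 40.95
tool_pos: [516.0, 167.1, 138.1]
tcp_rot: [-180.0, 0.0, -85.6]
ft_force: [0.2, -0.3, 0.8]
finger_gap: 51.1
t 40.95 [516.  167.1 138.1] [-180.     0.   -85.6] F [ 0.2 -0.3  0.8] T [-0.01 -0.02 -0.  ] gap 51.1
scene 178 top axial at centre 110.0 slope x 2.5 y -1.8 deg x [-31.3  24.8] y [-13.1  13.1]
top 0
[-0.2  9.  13.2]
```

```bash
python3 -m pendant '[[0.6,0,9,13,0],[0.6,0,0,0,0],[0,0,0,0,0],[0,0,0,0,0],[0,0,0,0,0],[0,0,0,0,0]]' 40
python3 -m pendant '[[0,0,4,1,0],[0,0,0,0,0]]'
python3 -m pendant '[[0,0,3,2,0],[0,0,0,0,0]]'
python3 -m pendant '[[0,0,2,2,0],[0,0,0,0,0]]'
python3 -m pendant '[[0,0,2,2.6,0],[0,0,0,0,0]]'
python3 -m pendant '[[0,0,1.5,2.6,0],[0,0,0,0,0]]'
python3 -c "
from h import *
st();topfit('wide');print(to(local('wide',0,87)))"
```

```text
time: 41.65
tool_pos: [507.0, 166.4, 125.1]
tcp_rot: [-180.0, 0.0, -85.6]
ft_force: [-2.5, -0.7, 2.2]
finger_gap: 29.4
time: 41.85
tool_pos: [504.3, 166.2, 124.8]
tcp_rot: [-179.8, 0.0, -85.6]
ft_force: [5.2, -0.4, 1.6]
finger_gap: 29.5
time: 42.05
tool_pos: [501.5, 166.1, 122.9]
tcp_rot: [-179.7, 0.0, -85.6]
ft_force: [6.2, -0.1, 0.8]
finger_gap: 29.6
time: 42.25
tool_pos: [499.6, 165.9, 120.9]
tcp_rot: [-179.7, 0.0, -85.6]
ft_force: [7.0, 0.9, 0.3]
finger_gap: 29.7
time: 42.45
tool_pos: [498.2, 165.8, 118.6]
tcp_rot: [-179.6, 0.0, -85.6]
ft_force: [8.8, -0.1, 0.0]
finger_gap: 29.1
time: 42.65
tool_pos: [498.2, 165.9, 118.3]
tcp_rot: [-179.4, 0.0, -85.6]
ft_force: [6.8, -1.7, 12.2]
finger_gap: 29.4
t 42.65 [498.2 165.9 118.3] [-179.4    0.   -85.6] F [ 6.8 -1.7 12.2] T [-0.3  -1.13  0.02] gap 29.4
scene 164 top axial at centre 99.8 slope x 0.2 y 2.0 deg x [-26.3  28.6] y [-13.1  11.5]
top 0
[-0.1 -0.6  1.6]
```

Hard stop reached. I'll firm it up, then release, retreat and verify.

```bash
python3 -m pendant '[[0,0,1.5,2.6,0],[0,0,0,0,0]]'
python3 -m pendant '[[0,0,1.5,2.6,0],[0,0,0,0,0]]'
python3 -m pendant '[[0.6,0,-3,-7,0],[0.6,0,0,0,0],[0.6,0,0,0,0],[0.6,0,-10,-17,0],[0.6,0,-15,-26,0],[0.6,0,-10,-40,0],[0.6,0,0,-45,0],[0.6,0,0,-40,0],[0.6,0,0,0,0]]'
python3 -m pendant '[[0.6,40,0,0,0],[0.6,45,0,0,0],[0.6,45,0,0,0],[0.6,45,0,0,0],[0.6,45,0,0,0],[0.6,30,0,0,0],[0.6,0,0,0,0]]'
python3 -c "
from h import *
st()
for k in PY: print(k);topfit(k)
o=[]
for n in('scene','top'):
    p,d=optics.snapshot(n);o.append(p if n=='scene' else p)
cv2.imwrite('pics/end.png',np.hstack([cv2.resize(o[0][140:280,150:430],(400,200)),cv2.resize(o[1][130:300,100:440],(400,200))]))"
```

```text
time: 42.95
tool_pos: [498.7, 165.9, 118.0]
tcp_rot: [-179.2, 0.1, -85.6]
ft_force: [7.0, -1.7, 23.1]
finger_gap: 29.4
time: 43.15
tool_pos: [499.2, 166.1, 117.4]
tcp_rot: [-178.9, 0.1, -85.7]
ft_force: [9.8, -1.8, 30.5]
finger_gap: 29.5
time: 44.05
tool_pos: [531.3, 168.7, 290.3]
tcp_rot: [-179.5, 0.1, -85.6]
ft_force: [0.2, -0.2, 0.1]
finger_gap: 51.2
time: 44.75
tool_pos: [547.1, -84.7, 281.9]
tcp_rot: [179.8, -0.0, -85.9]
ft_force: [-0.5, 0.5, -0.7]
finger_gap: 51.2
t 44.75 [547.1 -84.7 281.9] [179.8  -0.  -85.9] F [-0.5  0.5 -0.7] T [ 0.03  0.03 -0.05] gap 51.2
slim
scene 122 top axial at centre 100.3 slope x 4.1 y -2.2 deg x [-20.4  13.5] y [-13.3  13.5]
top 85 top axial at centre 100.7 slope x 1.5 y 2.2 deg x [-17.3  15.5] y [-11.8  13.5]
wide
scene 202 top axial at centre 100.2 slope x -0.9 y -1.1 deg x [-30.8  27.3] y [-13.1  13.6]
top 140 top axial at centre 100.3 slope x 1.6 y 0.7 deg x [-28.5  29.1] y [-12.2  13.8]
mid
scene 137 top axial at centre 99.8 slope x -1.8 y 1.8 deg x [-23.7  22.4] y [-13.6  13.5]
top 108 top axial at centre 99.5 slope x 1.1 y 0.3 deg x [-23.5  23.2] y [-11.5  13.4]
```

View pics/end.png

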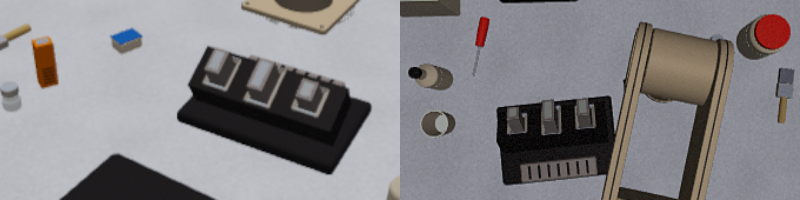

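```bash
python3 -c "
from bench import hand_in
print(hand_in())"
```

```text
the job is handed in; nothing more can be done
None
```

All three cartridges are in their matching pockets and pressed home: slim in the left, wide in the middle, mid in the right. I handed the job in at about 45 s on the robot's clock, and the call reported no verdict.

I gripped each cartridge across its 30 mm thickness and tipped it about 30° against the block's robot-side face. I then lowered it along the pocket axis, gripped it again near the top and pressed it past the seat plate to the hard floor.

**Last checks:**
- **Depth:** the cartridge tops sit 99.5–101 mm out along the pocket axis in both cameras, against a nominal 100 mm. Before the final press they stood at 109–111 mm.
- **Press:** at the end the force climbed to 31–38 N with almost no further travel on each one.
- **Bystanders:** the final picture shows the dock and the nearby bystanders undisturbed. The jar, cup, tub and orange look-alike were checked by eye only, not measured.

**What went wrong or disagreed along the way:**
- A mistyped row pushed the slim cartridge down on the table for 0.1 s. It slipped about 15 mm in the grip, so I gripped it again later.
- The first press on the slim cartridge jammed at 64 N wrist force, under the 120 N limit. I backed off and pressed more towards the robot, which worked.
- The mid and wide cartridges caught on their collars (at up to 42 N and 30 N) before going in.
- The scene camera's fit gave the slim cartridge about 4° of extra lean, where the top camera gave 1.5°. I put this down to slack in the pocket and measurement noise.

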